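# Seat the cassette in the blood reader

### The job

The test cassette under the blood reader's cover has not been pushed fully home. Press down on the free edge of the cover so that it pops open, push the cassette straight down until it is fully home, then push the cover back down until its latch catches and it stays shut flush by itself. Use only touches of the fingers: lift or carry nothing, and leave the other things on the bench where they stand.

Things in the scene. Friction and masses are not known exactly. Their poses are not given: they have to be found in the camera images.
- analyser: The blood reader: flat white bench instrument fixed to the table, 200 mm (x) by 270 mm (y), 80 mm high. Origin: centre of its underside; x to its rear, y to its left, z up. Left half (y > 0): flat top with a dark screen. Right half: an open bay, x -60 to 60 mm, y -119 to 0 mm, floor 35 mm above the table, closed by a grey cover.
- cover (a joint): Cover angle (rad): 0 (to 0.01) latched flush, up to 1.5 stood upright; it opens up and to the left. Push-push latch: pressing the ribs 8 to 10 mm below flush (stop at -0.10 rad; 5 to 8 N) and letting go releases it and a spring swings it fully open in about 1 s; pushing it down to that stop again and letting go latches it. Each full press swaps the state; a shorter one does nothing.
- cover_press (a point): Where to press: on the outer face of the cover, 100 mm from the hinge, amid four fine dark ribs, 16 mm from the free (right) edge; 80 mm above the table when latched. Moves with the cover: z out of the outer face, y towards the hinge. The cover is a grey plate 116 mm (x) by 114 mm, 6 mm thick.
- cover_hinge (a point): Point on the cover's hinge axis, level with the cover's outer face, 80 mm above the table, at the middle (in x) of its left edge; the axis runs along the analyser's x.
- cassette (a joint): How far the cassette is pushed down (m): starts between 0 and 0.003, fully home against its stop at 0.012. It stays where it is left and takes about 3 N to push. Negative when pulled up.
- cassette_top (a point): Centre of the top of the white test cassette, 40 mm (x) by 22 mm (y), in a black holder in the bay, 68 mm right of the hinge, midway along the bay's x. Top 66 mm above the table at joint 0, 54 mm when home; holder rim 52 mm. Its z is up. Hidden while the cover is shut.
- amber_bottle: Bystander: brown glass bottle, 48 mm diameter, 105 mm high; origin at the centre of its underside.
- dropper_bottle: Bystander: small white bottle, 34 mm diameter, 75 mm high; origin under its centre.
- pill_jar: Bystander: white jar, 54 mm diameter, 70 mm high; origin under its centre.
- slide_box: Bystander: flat blue slide box 100 x 85 x 28 mm; origin under its centre.
- tube_rack: Bystander: grey rack 50 x 130 mm with four capped blood tubes, 99 mm high in all; origin under its centre.
- sample_cup: Bystander: clear open cup, 56 mm diameter, 50 mm high; origin under its centre.
- carton: Bystander: white medicine carton 50 x 90 x 60 mm; origin under its centre.

How it is judged:
By the outcome, as a careful person would: the job done as asked, in the order asked, and still so for the second after the job is handed in, with the robot touching nothing.
It also fails if it takes over 58 s, if anything falls off the work surface, if the arm or the gripper's body presses on something with over 40 N, if the wrist force passes 120 N, or if a joint passes its speed limit or range.

### The arm

A 6-joint arm with a two-finger parallel gripper is mounted at the origin on the work surface. World frame = base frame: x ahead of the robot, y to its left, z up, the work surface at z = 0. Lengths are in m, angles in rad, forces in N, time in s.
With the tool pointing down it reaches from about 0.25 to 0.775 m from the base axis. Payload 4 kg.
Tool frame: the origin (TCP) lies at the very end of the fingers, on their centre line; the grasp point (between the pads) lies 19 mm behind it; z points along the fingers, y is the line along which they close (so a half turn about z gives the same grasp; the last joint's range is limited). The gripper opens to 94 mm and grips with 3 to 60 N. Pads are 16 mm wide; open, the fingers measure 119 mm over their backs; the gripper's body (75 mm by 177 mm) begins 78 mm behind the grasp point.
Start: joints at [1.033, 0.087, 1.371, -0, 1.684, -0.103], TCP at [0.232, 0.499, 0.182] pointing down, gripper open.
Joint ranges: [-3.1, 3.1], [-0.76, 2.03], [0.27, 2.55], [-1.08, 4.22], [0.17, 2.65], [-2.57, 2.57]. Speed limits (rad/s): [2.79, 2.79, 3.14, 3.14, 3.14, 3.14].

### API

Orientations are given as [roll, pitch, yaw] about the fixed x, y, z axes, in that order (R = Rz(yaw) Ry(pitch) Rx(roll)).
In Python, from bench import robot, vision gives the robot as it stands.
- The arm moves only by the shell command python3 -m crank 'ROWS'. ROWS is JSON, a list of rows, each a list of 3 entries, a list of its own where there are three numbers: the closure, from 0 (fully open) to 1 (shut), then the shift along the tool's x, y, z in m, then the turn, a rotation vector about the tool's x, y, z in degrees. A call has 1 to 8 rows; each row shifts and turns the commanded pose from where the row before left it, along the tool's axes as they then stand; what a row does not reach is not made up. A row lasts 1/10 s, in which the tool goes at most 50 mm and 8.59 degrees, less where a joint would pass 70% of its speed; a pose out of reach is approached as far as the arm can. A call with a gripper value outside its range is refused whole. The fingers move at their own pace and stop on an object; the grip force is fixed at half the most. Time passes only in rows, so rows that do not move let the fingers close. It gives the time, the measured TCP pose, the force, the opening and the grip force at its end, in the units of the state.
- robot.get_obs(): the state, without advancing time (a new reading comes with each control period).
- vision.snapshot(name): name is "side" or "top" or "wrist"; returns a dict with "color" (400x640x3 uint8, red, green, blue), "z_map" (400x640 float32, m along the optical axis (not along the pixel's ray), 0 where there is no reading), "fx", "fy", "cx", "cy" (pixels), "R" (3x3) and "t" (3): a world point X has camera coordinates R X + t. Camera axes: x right, y down, z forward; pixel columns grow to the right and rows downward; lengths in m; the calibration is good to about 2 mm. A picture is of the moment at which its call begins.
- robot.close_job(): hands the job in; it is judged then, once.
The state is a dict: "time": time; "joint_positions": joint angles; "qvel": joint speeds; "joint_torque": joint torques, N m; "tool_pos": TCP position; "ee_rot": TCP orientation; "wrist_force": force on the tool from outside, world axes, zero at the start; "wrist_torque": the same for the moment, N m; "width": finger opening in m; "finger_force": force on a finger pad.
Only numpy, scipy, OpenCV 4.12 (cv2) and the standard library are available. Lean on these libraries where they do the work, as an engineer would, in place of code of your own. Each camera call takes 0.05 s, during which the arm holds its last target. There are 200 camera calls.

## Working session

There is one attempt and no reset: what is moved stays moved. The work goes in short steps, Python scripts to look and compute and a shell command to move; the robot and the scene stay as the last step left them, time stands still between calls to the robot, and variables do not carry over. Pictures are saved under pics/ and viewed, at most 10 in all, crops included, and the job is handed in when it is done.

```bash
mkdir -p pics
cat > h.py <<'E'
from bench import robot, vision
import numpy as np, cv2
def snap(n,f=None):
    s=vision.snapshot(n)
    if f: cv2.imwrite('pics/'+f,s['color'][...,::-1])
    return s
def pts(s):
    z=s['z_map'];v,u=np.mgrid[:z.shape[0],:z.shape[1]]
    P=np.stack([(u-s['cx'])/s['fx']*z,(v-s['cy'])/s['fy']*z,z],-1)
    return (P-s['t'])@s['R']
def ray(s,u,v,h):
    d=np.array([(u-s['cx'])/s['fx'],(v-s['cy'])/s['fy'],1])@s['R'];c=-s['R'].T@s['t']
    return c+d*(h-c[2])/d[2]
E
python3 - <<'E'
from h import *
a=snap('top','top1.png');b=snap('side','side1.png')
o=robot.get_obs();print(o['time'],o['tool_pos'],o['ee_rot'],o['wrist_force'],o['width'])
E
```

```text
0.1 [0.23140731 0.49835132 0.18132532] [-3.13959677e+00 -2.05362108e-04  2.70679275e+00] [-0.14855403 -0.8594071  -0.47419749] 0.09401278350922204
```

View pics/top1.png

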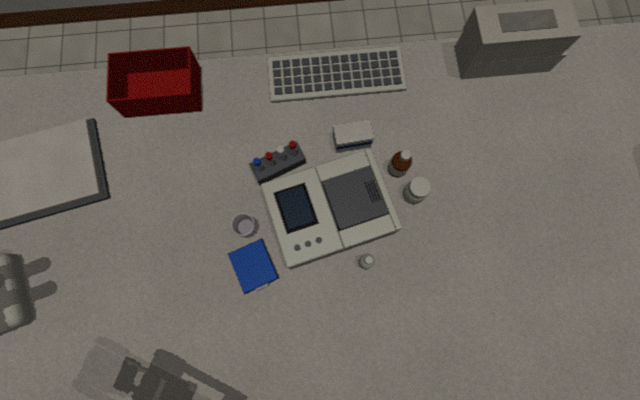

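View pics/side1.png

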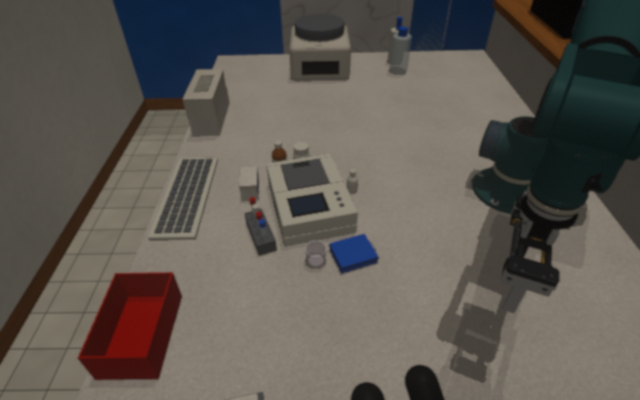

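Top view: the analyser's corners are near (262,185), (370,150), (399,228) and (288,265). The grey cover is centred near (355,197) with its ribs at about (374,190). The side view shows the same layout, with the cover at about (305,173). Next I'll measure the poses.

Run:
```python
from h import *
def cov(n,seed,lim):
    s=snap(n);P=pts(s);g=s['color'].astype(int)
    gray=g.max(-1);print(n,seed,g[seed[1],seed[0]],P[seed[1],seed[0]])
    m=((abs(gray-gray[seed[1],seed[0]])<18)).astype(np.uint8)
    m=cv2.morphologyEx(m,cv2.MORPH_CLOSE,np.ones((5,5)));m=cv2.morphologyEx(m,cv2.MORPH_OPEN,np.ones((5,5)))
    _,l=cv2.connectedComponents(m);c=(l==l[seed[1],seed[0]])
    u=np.argwhere(c)[:,::-1];q=cv2.boxPoints(cv2.minAreaRect(u.astype(np.float32)))
    print('area',c.sum(),u.min(0),u.max(0))
    print('z med',np.median(P[c][:,2]))
    w=np.array([ray(s,*p,.08)[:2] for p in u]).astype(np.float32)
    print('cover rect',cv2.minAreaRect(w))
    return s,P
s,P=cov('top',(345,205),0)
cov('side',(300,180),0)
m=(abs(P[...,2]-.08)<.012); m[:140]=0;m[275:]=0;m[:,:255]=0;m[:,410:]=0
m=cv2.morphologyEx(m.astype(np.uint8),cv2.MORPH_OPEN,np.ones((5,5)))
_,l=cv2.connectedComponents(m);c=l==l[240,310]
print('analyser z',np.median(P[c][:,2]),cv2.minAreaRect(P[c][:,:2].astype(np.float32)))
u=np.argwhere(c)[:,::-1];print(cv2.minAreaRect(np.array([ray(s,*p,.08)[:2] for p in u]).astype(np.float32)))
# ribs + objects
for uv in [(374,190),(403,155),(418,185),(366,260),(355,133)]:print(uv,P[uv[1],uv[0]].round(3))
```

```text
top (345, 205) [64 64 66] [0.59012193 0.02487306 0.08169076]
area 2783 [322 167] [387 229]
z med 0.08070532992790133
cover rect ((0.6062992215156555, 0.0020358413457870483), (0.12050317972898483, 0.1217346340417862), 13.346161842346191)
side (300, 180) [67 66 65] [0.6175406 0.0324269 0.0797409]
area 992 [283 160] [326 188]
z med 0.07953080924148384
cover rect ((0.6072503328323364, 0.0033511221408843994), (0.11560602486133575, 0.11657293140888214), 13.470931053161621)
analyser z 0.08055591138956456 ((0.5936137437820435, 0.05921711027622223), (0.20069046318531036, 0.2697691023349762), 13.46710205078125)
((0.5924050211906433, 0.05914594233036041), (0.19991756975650787, 0.26865601539611816), 13.492549896240234)
(374, 190) [ 0.618 -0.044  0.083]
(403, 155) [ 0.687 -0.116  0.104]
(418, 185) [ 0.623 -0.149  0.07 ]
(366, 260) [ 0.465 -0.007  0.076]
(355, 133) [ 0.768 -0.021  0.062]
```

```bash
python3 -m crank '[[1,[0,0,-0.01],[0,0,8.5]],[1,[0,0,-0.01],[0,0,8.5]],[1,[0,0,-0.01],[0,0,8.5]],[1,[0,0,-0.01],[0,0,8.5]],[1,[0,0,-0.01],[0,0,8.5]],[1,[0,0,-0.01],[0,0,8.5]],[1,[0,0,0],[0,0,0.6]],[1,[0,0,0],[0,0,0]]]'
cat >> h.py <<'E'
from scipy.spatial.transform import Rotation as Ro
C=np.array([.593,.0592]);A=np.radians(13.47)
ax=np.array([np.cos(A),np.sin(A)]);ay=np.array([-np.sin(A),np.cos(A)])
def W(y,z,x=0): return np.r_[C+ax*x+ay*y,z]   # analyser frame -> world (hinge at y=0)
def to(*T):
    o=robot.get_obs();R=Ro.from_euler('xyz',o['ee_rot']).as_matrix();p=np.array(o['tool_pos'])
    d=p[:2]-C
    print('t',o['time'],'p',p.round(4),'ana x,y',(d@ax).round(4),(d@ay).round(4),'rot',np.degrees(o['ee_rot']).round(2),'F',np.round(o['wrist_force'],1))
    for t in T: print('shift',((t-p)@R*1000).round(1)); p=t
E
python3 -c "
from h import *
to(W(-.1,.24),W(-.1,.1))"
```

```text
time: 1.0
tool_pos: [0.2317, 0.4988, 0.2421]
ee_rot: [-3.141, 0.0, 1.809]
wrist_force: [-0.3, 0.4, 0.0]
width: 0.0335
finger_force: 0.0
t 1.0 p [0.2317 0.4988 0.2421] ana x,y -0.249 0.5117 rot [-1.7999e+02  1.0000e-02  1.0365e+02] F [-0.3  0.4  0. ]
shift [-612.4  247.1    2.1]
shift [  0.   0. 140.]
```

```bash
for i in 1 ; do python3 -m crank '[[1,[-0.02,0.008,0],[0,0,0]],[1,[-0.04,0.016,0],[0,0,0]],[1,[-0.045,0.018,0],[0,0,0]],[1,[-0.045,0.018,0],[0,0,0]],[1,[-0.045,0.018,0],[0,0,0]],[1,[-0.045,0.018,0],[0,0,0]],[1,[-0.045,0.018,0],[0,0,0]],[1,[-0.045,0.018,0],[0,0,0]]]'; done
python3 -m crank '[[1,[-0.045,0.018,0],[0,0,0]],[1,[-0.045,0.018,0],[0,0,0]],[1,[-0.045,0.018,0],[0,0,0]],[1,[-0.045,0.018,0],[0,0,0]],[1,[-0.045,0.018,0],[0,0,0]],[1,[-0.03,0.012,0],[0,0,0]],[1,[-0.01,0.004,0],[0,0,0]],[1,[0,0,0],[0,0,0]]]'
python3 -c "
from h import *
s=snap('wrist','w1.png');print(s['t'],s['R'].round(3),s['fx'],s['cx'],s['cy'])
to(W(-.1,.24),W(-.1,.1))"
```

```text
time: 1.8
tool_pos: [0.4374, 0.2069, 0.2415]
ee_rot: [-3.141, -0.0, 1.809]
wrist_force: [0.6, 0.2, -0.2]
width: 0.0003
finger_force: 0.0
time: 2.6
tool_pos: [0.6018, -0.0251, 0.2406]
ee_rot: [-3.139, -0.001, 1.806]
wrist_force: [0.9, 0.6, -0.1]
width: 0.0005
finger_force: 0.0
[-0.57900956 -0.19886704  0.40924944] [[ 0.973  0.232 -0.003]
 [ 0.226 -0.944  0.241]
 [ 0.054 -0.235 -0.97 ]] 326.4951908043274 312.58091636211236 200.3212025662057
t 2.65 p [ 0.6014 -0.0238  0.2414] ana x,y -0.0111 -0.0827 rot [-1.7990e+02 -9.0000e-02  1.0354e+02] F [ 1.4  1.  -0.9]
shift [-17.3  11.1   1.4]
shift [ -0.2   0.2 140. ]
```

View pics/w1.png

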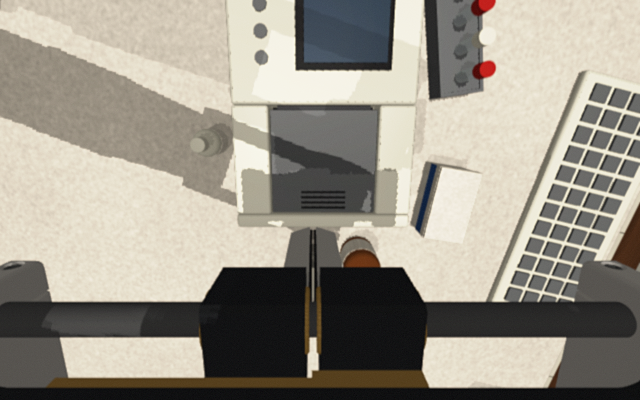

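The wrist view shows the four ribs centred near (323,200). The cover runs from about (270,107) to (378,213), and the fingertips are near (313,230). I'll cast rays to confirm the rib position.

```bash
python3 -c "
from h import *
s=snap('wrist')
P=pts(s);print(P[150,300],P[205,323])
for n,p in dict(rib=(323,200),tl=(271,107),tr=(379,107)).items():
  w=ray(s,*p,.0805);d=w[:2]-C;print(n,w,'ana',d@ax,d@ay)
to(W(-.1,.24))"
```

```text
[0.57910727 0.00889146 0.08084462] [ 0.61896605 -0.04612102  0.08095479]
rib [ 0.61757579 -0.0404738   0.0805    ] ana 0.0006821194759080899 -0.1026565612982977
tl [0.5385787  0.04617547 0.0805    ] ana -0.055958161034639464 1.0433888610512902e-05
tr [0.65114689 0.07323439 0.0805    ] ana 0.05981650909618014 0.00010381902842872464
t 2.7 p [ 0.6013 -0.0231  0.242 ] ana x,y -0.0111 -0.082 rot [-1.7995e+02 -7.0000e-02  1.0359e+02] F [ 0.6  0.4 -0.4]
shift [-18.   11.1   2. ]
```

```bash
python3 -m crank '[[1,[-0.019,0.011,0.02],[0,0,0]],[1,[0,0,0.04],[0,0,0]],[1,[0,0,0.04],[0,0,0]],[1,[0,0,0.03],[0,0,0]],[1,[0,0,0.015],[0,0,0]],[1,[0,0,0],[0,0,0]],[1,[0,0,0],[0,0,0]]]'
python3 -c "
from h import *
to(W(-.101,.072))"
```

```text
time: 3.4
tool_pos: [0.6177, -0.0394, 0.0993]
ee_rot: [3.139, 0.001, 1.808]
wrist_force: [0.2, -0.6, 0.3]
width: 0.0003
finger_force: 0.0
t 3.4 p [ 0.6177 -0.0394  0.0993] ana x,y 0.0011 -0.1016 rot [1.7985e+02 5.0000e-02 1.0357e+02] F [ 0.2 -0.6  0.3]
shift [ 0.7 -1.2 27.3]
```

```bash
python3 -m crank '[[1,[0,0,0.01],[0,0,0]],[1,[0,0,0.006],[0,0,0]],[1,[0,0,0.004],[0,0,0]],[1,[0,0,0.004],[0,0,0]],[1,[0,0,0.003],[0,0,0]],[1,[0,0,0],[0,0,0]],[1,[0,0,0],[0,0,0]]]'
```

```text
time: 4.1
tool_pos: [0.6171, -0.0402, 0.0704]
ee_rot: [3.142, -0.0, 1.806]
wrist_force: [-0.5, 0.6, -0.2]
width: 0.0002
finger_force: 0.0
```

```bash
python3 -c "
from h import *
s=snap('wrist','w2.png');P=pts(s);print(P[60:240:20,300].round(3))
to(W(-.101,.072));print(robot.get_obs()['joint_torque'])"
```

```text
[[ 0.587  0.057  0.079]
 [ 0.589  0.047  0.081]
 [ 0.592  0.037  0.081]
 [ 0.594  0.026  0.08 ]
 [ 0.597  0.015  0.081]
 [ 0.599  0.004  0.08 ]
 [ 0.602 -0.008  0.08 ]
 [ 0.605 -0.02   0.082]
 [ 0.607 -0.032  0.081]]
t 4.15 p [ 0.6172 -0.0402  0.0706] ana x,y 0.0004 -0.1023 rot [179.98   0.   103.49] F [ 0.2 -0.3  0.3]
shift [ 1.3 -0.4 -1.4]
[-5.87269576e-03 -4.09948826e+01 -2.90407902e+01  6.21738983e-02
  4.71004110e-02 -1.34388360e-04]
```

View pics/w2.png

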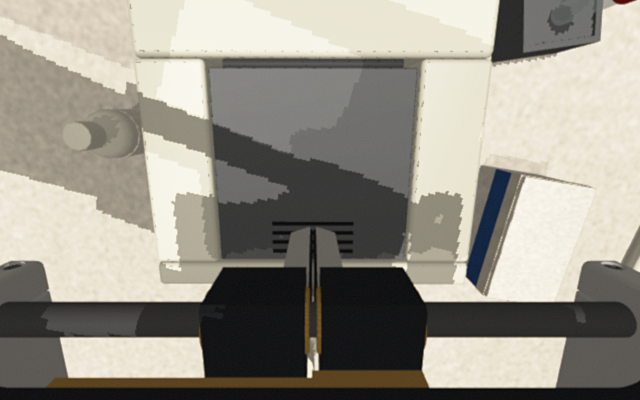

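The wrist view shows the cover still flush, at 0.08 m even beside the ribs. The fingertips are over the ribs at (313,228) with no force, so the real tips sit higher than reported. I'll feel downward for contact.

```bash
for i in 1; do python3 -m crank '[[1,[0,0,0.002],[0,0,0]],[1,[0,0,0],[0,0,0]]]'; python3 -m crank '[[1,[0,0,0.002],[0,0,0]],[1,[0,0,0],[0,0,0]]]';python3 -m crank '[[1,[0,0,0.002],[0,0,0]],[1,[0,0,0],[0,0,0]]]'; done | grep -E "tool_pos|force"
```

```text
tool_pos: [0.617, -0.0401, 0.0682]
wrist_force: [-0.6, 0.4, 0.1]
finger_force: 0.0
tool_pos: [0.6168, -0.0401, 0.066]
wrist_force: [-0.0, -0.3, -0.5]
finger_force: 0.0
tool_pos: [0.6168, -0.0401, 0.064]
wrist_force: [0.2, -0.5, -0.0]
finger_force: 0.0
```

```bash
python3 -c "
from h import *
s=snap('wrist');P=pts(s)
cv2.imwrite('pics/w3.png',cv2.resize(s['color'][150:300,220:420,::-1],None,fx=3,fy=3))
print(P[214:270:4,300].round(4));print(P[214:270:4,328].round(4));print(P[250,225:275:10].round(3))
to(W(-.101,.072))"
```

```text
[[ 0.6061 -0.0265  0.0815]
 [ 0.6066 -0.0286  0.0823]
 [ 0.6072 -0.0312  0.0821]
 [ 0.6077 -0.0335  0.0822]
 [ 0.6079 -0.0324  0.0925]
 [ 0.6081 -0.032   0.1001]
 [ 0.6083 -0.0323  0.1051]
 [ 0.6085 -0.0318  0.1122]
 [ 0.6087 -0.032   0.1167]
 [ 0.6089 -0.0322  0.1213]
 [ 0.6091 -0.0317  0.1271]
 [ 0.6093 -0.0321  0.1305]
 [ 0.6094 -0.0315  0.136 ]
 [ 0.6096 -0.0324  0.1379]]
[[ 0.6222 -0.0226  0.0815]
 [ 0.6227 -0.0249  0.0819]
 [ 0.6234 -0.0275  0.0814]
 [ 0.6239 -0.0297  0.0821]
 [ 0.6246 -0.0322  0.0819]
 [ 0.6229 -0.0288  0.099 ]
 [ 0.6227 -0.0289  0.1049]
 [ 0.6224 -0.029   0.1107]
 [ 0.6221 -0.0287  0.117 ]
 [ 0.6219 -0.0289  0.1217]
 [ 0.6217 -0.029   0.1264]
 [ 0.6216 -0.0293  0.1301]
 [ 0.6214 -0.0293  0.1344]
 [ 0.621  -0.0289  0.1396]]
[[ 0.567 -0.059  0.082]
 [ 0.573 -0.057  0.083]
 [ 0.579 -0.057  0.081]
 [ 0.585 -0.055  0.081]
 [ 0.59  -0.054  0.081]]
t 4.8 p [ 0.6169 -0.0401  0.0641] ana x,y 0.0001 -0.1022 rot [-1.7998e+02 -1.0000e-02  1.0349e+02] F [-0.   0.   0.5]
shift [ 1.2 -0.1 -7.9]
```

View pics/w3.png

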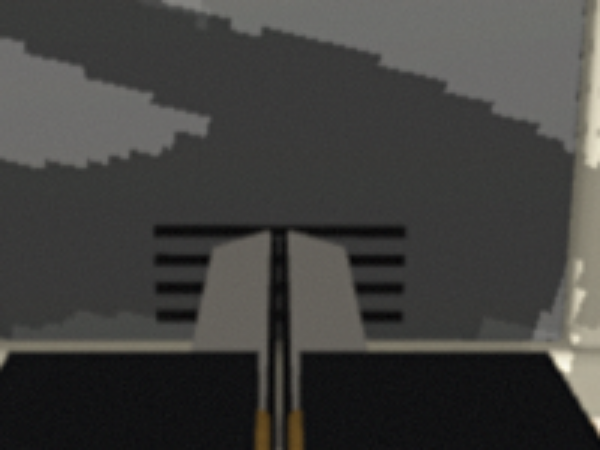

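The crop shows the fingertips just above the ribs, with the lowest visible finger point near z = 0.085 to 0.09 m. I'll keep descending by force.

```bash
(python3 -m crank '[[1,[0,0,0.003],[0,0,0]],[1,[0,0,0],[0,0,0]]]'; python3 -m crank '[[1,[0,0,0.003],[0,0,0]],[1,[0,0,0],[0,0,0]]]';python3 -m crank '[[1,[0,0,0.003],[0,0,0]],[1,[0,0,0],[0,0,0]]]') | grep -E "tool_pos|wrist_force"; python3 -c "
from h import *
s=snap('wrist');P=pts(s);print(P[214:250:4,300].round(4));print(P[180:216:8,280].round(4))"
```

```text
tool_pos: [0.6167, -0.0401, 0.0608]
wrist_force: [-0.3, 0.2, -0.3]
tool_pos: [0.6172, -0.0402, 0.0583]
wrist_force: [0.6, 0.7, 0.7]
tool_pos: [0.6173, -0.0402, 0.0559]
wrist_force: [-0.9, 0.3, 4.0]
[[ 0.6063 -0.0247  0.0798]
 [ 0.6069 -0.0272  0.0791]
 [ 0.6074 -0.0294  0.0795]
 [ 0.608  -0.0321  0.0788]
 [ 0.6083 -0.0325  0.0845]
 [ 0.6085 -0.0324  0.091 ]
 [ 0.6087 -0.0323  0.0972]
 [ 0.6089 -0.0322  0.1031]
 [ 0.6091 -0.0322  0.1084]]
[[ 0.5911 -0.008   0.0799]
 [ 0.592  -0.0126  0.0795]
 [ 0.593  -0.017   0.08  ]
 [ 0.594  -0.0213  0.0808]
 [ 0.595  -0.0264  0.079 ]]
```

Contact comes at a reported z of about 0.058, so the real tips are about 22 mm above the reported TCP. Now I'll press to the stop.

```bash
(python3 -m crank '[[1,[0,0,0.003],[0,0,0]],[1,[0,0,0],[0,0,0]]]'; python3 -m crank '[[1,[0,0,0.002],[0,0,0]],[1,[0,0,0],[0,0,0]]]';python3 -m crank '[[1,[0,0,0.002],[0,0,0]],[1,[0,0,0],[0,0,0]]]';python3 -m crank '[[1,[0,0,0.001],[0,0,0]],[1,[0,0,0],[0,0,0]]]') | grep -E "tool_pos|wrist_force"
```

```text
tool_pos: [0.6173, -0.0401, 0.0528]
wrist_force: [-1.6, 0.1, 4.2]
tool_pos: [0.6172, -0.04, 0.0507]
wrist_force: [-0.4, 0.0, 4.6]
tool_pos: [0.6172, -0.0399, 0.0486]
wrist_force: [-0.5, 0.6, 4.8]
tool_pos: [0.6172, -0.0398, 0.0478]
wrist_force: [-0.9, 0.6, 4.1]
```

Force isn't yet at the stop, so I'll press a bit further.

```bash
(python3 -m crank '[[1,[0,0,0.001],[0,0,0]],[1,[0,0,0],[0,0,0]]]'; python3 -m crank '[[1,[0,0,0.001],[0,0,0]],[1,[0,0,0],[0,0,0]]]';python3 -m crank '[[1,[0,0,0.001],[0,0,0]],[1,[0,0,0],[0,0,0]]]') | grep -E "tool_pos|wrist_force";  python3 -c "
from h import *
s=snap('wrist');P=pts(s);print(P[180:216:8,280].round(4))
i,j=np.mgrid[130:215:4,240:290:4];Q=P[i,j].reshape(-1,3);y=(Q[:,:2]-C)@ay
print(np.polyfit(y,Q[:,2],1),y.min(),y.max())
to()"
```

```text
tool_pos: [0.6173, -0.0398, 0.0476]
wrist_force: [-1.6, 0.9, 6.9]
tool_pos: [0.6174, -0.0398, 0.0476]
wrist_force: [-2.9, 1.4, 10.6]
tool_pos: [0.6174, -0.0398, 0.0474]
wrist_force: [-3.8, 1.8, 14.1]
[[ 0.5914 -0.0072  0.0739]
 [ 0.5923 -0.0117  0.0732]
 [ 0.5932 -0.0165  0.0718]
 [ 0.5941 -0.0211  0.0716]
 [ 0.5951 -0.0256  0.0722]]
[0.10618128 0.0811705 ] -0.08437864385580612 -0.03721763435937892
t 6.9 p [ 0.6175 -0.0398  0.0475] ana x,y 0.0007 -0.102 rot [1.7989e+02 1.0000e-02 1.0350e+02] F [-4.   1.7 13.9]
```

The cover is at its stop, at about -0.106 rad. Now I'll let go and retreat.

```bash
python3 -m crank '[[1,[0,0,-0.05],[0,0,0]],[1,[0,0,-0.05],[0,0,0]],[1,[0,0,-0.05],[0,0,0]],[1,[0,0,-0.04],[0,0,0]],[1,[0,0,0],[0,0,0]],[1,[0,0,0],[0,0,0]],[1,[0,0,0],[0,0,0]],[1,[0,0,0],[0,0,0]]]'
python3 -m crank '[[1,[0,0,0],[0,0,0]],[1,[0,0,0],[0,0,0]],[1,[0,0,0],[0,0,0]],[1,[0,0,0],[0,0,0]]]'
python3 -c "
from h import *
s=snap('wrist','w4.png');snap('top','t2.png')
to(W(-.068,.12))"
```

```text
time: 7.7
tool_pos: [0.616, -0.0401, 0.231]
ee_rot: [-3.136, -0.002, 1.806]
wrist_force: [-0.5, 0.8, -1.0]
width: 0.0002
finger_force: 0.0
time: 8.1
tool_pos: [0.617, -0.0401, 0.2342]
ee_rot: [-3.141, -0.0, 1.806]
wrist_force: [-0.2, 0.1, 0.3]
width: 0.0008
finger_force: 0.0
t 8.2 p [ 0.617  -0.0402  0.2345] ana x,y 0.0002 -0.1022 rot [179.99   0.   103.49] F [-0.2 -0.  -0.6]
shift [ 34.2  -0.3 114.5]
```

View pics/w4.png

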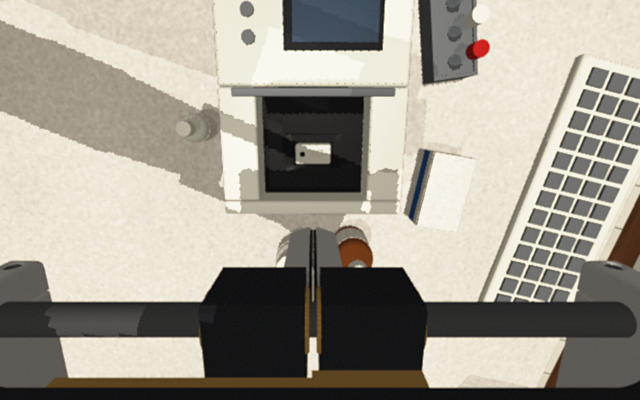

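The wrist view shows the cover standing upright as a thin strip at row 92, with the white cassette in the black bay at about (313,153). I'll measure it.

```bash
python3 -c "
from h import *
for n,b in (('wrist',(270,120,355,190)),('top',(335,180,385,215))):
  s=snap(n);P=pts(s);g=s['color'].max(-1).astype(int);x0,y0,x1,y1=b
  m=np.zeros(g.shape,np.uint8);m[y0:y1,x0:x1]=g[y0:y1,x0:x1]>(120 if n=='wrist' else 90)
  _,l,st,ce=cv2.connectedComponentsWithStats(m);k=1+st[1:,4].argmax();Q=np.median(P[l==k],0)
  w=ray(s,*ce[k],Q[2]);d=w[:2]-C;print(n,st[k],ce[k],Q.round(4),w.round(4),'ana',(d@ax).round(4),(d@ay).round(4))
  if n=='wrist':
    q=P[88:97,260:370].reshape(-1,3);q=q[q[:,2]>.1];print('cover edge',q[:,2].max(),np.median((q[:,:2]-C)@ay),len(q))
to(W(-.068,.12-.0225))"
```

```text
wrist [296 143  35  21 636] [313.04245283 152.99056604] [ 0.6102 -0.0076  0.0665] [ 0.6101 -0.0081  0.0665] ana 0.001 -0.0694
cover edge 0.43728269492934213 -0.013603038534199571 990
top [351 189  15  19 155] [357.2        197.58709677] [ 0.6088 -0.0058  0.0659] [ 0.6081 -0.0064  0.0659] ana -0.0006 -0.0673
t 8.3 p [ 0.6171 -0.0401  0.2345] ana x,y 0.0003 -0.1022 rot [179.98   0.   103.49] F [ 0.2  0.4 -0.3]
shift [ 34.2  -0.3 137. ]
```

```bash
(python3 -m crank '[[1,[0.0335,0,0],[0,0,0]],[1,[0,0,0.03],[0,0,0]],[1,[0,0,0.04],[0,0,0]],[1,[0,0,0.04],[0,0,0]],[1,[0,0,0.026],[0,0,0]],[1,[0,0,0.01],[0,0,0]],[1,[0,0,0],[0,0,0]]]'; python3 -m crank '[[1,[0,0,0.02],[0,0,0]],[1,[0,0,0.01],[0,0,0]],[1,[0,0,0.005],[0,0,0]],[1,[0,0,0],[0,0,0]],[1,[0,0,0],[0,0,0]]]') | grep -E "tool_pos|wrist_force"; python3 -c "
from h import *
to(W(-.0685,.0315))"
```

```text
tool_pos: [0.6082, -0.0075, 0.0868]
wrist_force: [-0.0, 1.3, 0.3]
tool_pos: [0.6099, -0.0076, 0.0545]
wrist_force: [-0.2, 0.3, 0.8]
t 9.5 p [ 0.6099 -0.0076  0.0545] ana x,y 0.0009 -0.0689 rot [1.7991e+02 3.0000e-02 1.0349e+02] F [-0.2  0.3  0.8]
shift [ 0.4 -0.9 23. ]
```

```bash
(python3 -m crank '[[1,[0,0,0.006],[0,0,0]],[1,[0,0,0.004],[0,0,0]],[1,[0,0,0],[0,0,0]]]'; python3 -m crank '[[1,[0,0,0.004],[0,0,0]],[1,[0,0,0.004],[0,0,0]],[1,[0,0,0],[0,0,0]]]'; python3 -m crank '[[1,[0,0,0.002],[0,0,0]],[1,[0,0,0.001],[0,0,0]],[1,[0,0,0],[0,0,0]]]'; python3 -m crank '[[1,[0,0,0.001],[0,0,0]],[1,[0,0,0],[0,0,0]]]') | grep -E "tool_pos|wrist_force"
```

```text
tool_pos: [0.609, -0.0075, 0.0428]
wrist_force: [-0.8, -0.6, -0.4]
tool_pos: [0.6092, -0.0076, 0.0349]
wrist_force: [0.1, 0.3, -0.3]
tool_pos: [0.6092, -0.0076, 0.0323]
wrist_force: [-1.1, 0.6, 1.1]
tool_pos: [0.6092, -0.0075, 0.0313]
wrist_force: [-0.1, 0.1, 2.0]
```

```bash
python3 -c "
from h import *
s=snap('wrist');P=pts(s)
cv2.imwrite('pics/w5.png',cv2.resize(s['color'][100:300,190:440,::-1],None,fx=2.4,fy=2.4))
print(P[190:240:4,300].round(4))
s=snap('side');cv2.imwrite('pics/s5.png',cv2.resize(s['color'][100:260,220:400,::-1],None,fx=3,fy=3))
to()"
```

```text
[[0.593  0.061  0.2342]
 [0.5937 0.0495 0.1848]
 [0.593  0.061  0.2342]
 [0.593  0.061  0.2342]
 [0.593  0.061  0.2342]
 [0.593  0.061  0.2342]
 [0.593  0.061  0.2342]
 [0.593  0.061  0.2342]
 [0.593  0.061  0.2342]
 [0.593  0.061  0.2342]
 [0.593  0.061  0.2342]
 [0.593  0.061  0.2342]
 [0.593  0.061  0.2342]]
t 10.7 p [ 0.6092 -0.0076  0.0313] ana x,y 0.0002 -0.0687 rot [ 1.8000e+02 -1.0000e-02  1.0349e+02] F [-1.1 -0.3  1.3]
```

View pics/w5.png

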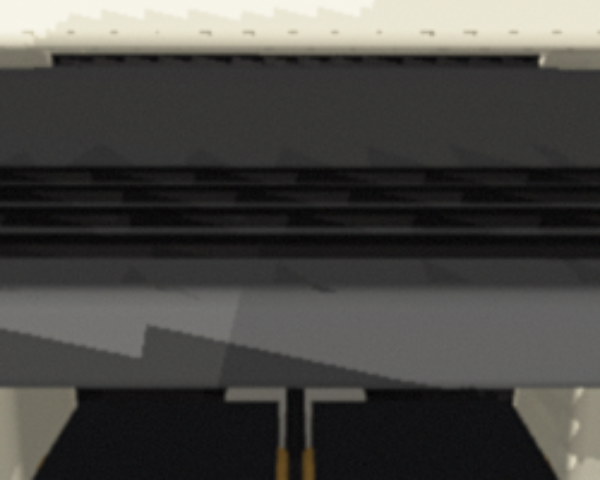

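The raised cover hides the cassette from the wrist camera: the ribs are at rows 170 to 240 of the crop and the fingers at (295,430). I'll keep going by force.

```bash
(python3 -m crank '[[1,[0,0,0.002],[0,0,0]],[1,[0,0,0],[0,0,0]]]'; python3 -m crank '[[1,[0,0,0.002],[0,0,0]],[1,[0,0,0],[0,0,0]]]'; python3 -m crank '[[1,[0,0,0.002],[0,0,0]],[1,[0,0,0],[0,0,0]]]') | grep -E "tool_pos|wrist_force"
```

```text
tool_pos: [0.6093, -0.0076, 0.0311]
wrist_force: [-3.5, 0.1, 8.3]
tool_pos: [0.6094, -0.0076, 0.0311]
wrist_force: [-6.6, 0.4, 14.0]
tool_pos: [0.6094, -0.0076, 0.031]
wrist_force: [-9.9, 0.2, 21.0]
```

View pics/s5.png

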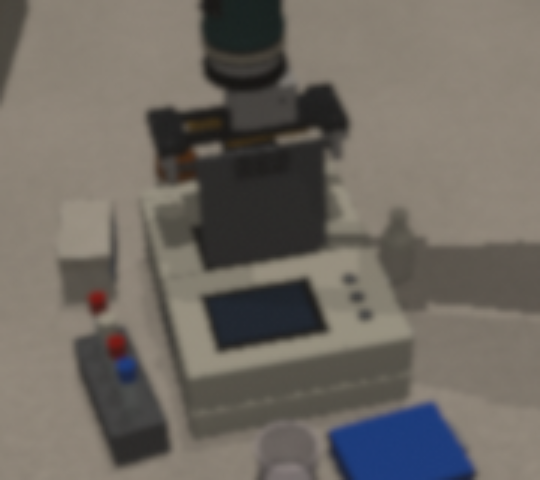

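The side view shows the fingers behind the upright cover. The push met a firm stop at a reported 0.031 m, which is a tip height of about 54 mm and so fully home. I'll back up and check.

```bash
python3 -m crank '[[1,[0,0,-0.03],[0,0,0]],[1,[0,0,-0.05],[0,0,0]],[1,[0,0,-0.05],[0,0,0]],[1,[-0.015,0,-0.05],[0,0,0]],[1,[-0.02,0,-0.03],[0,0,0]],[1,[0,0,0],[0,0,0]],[1,[0,0,0],[0,0,0]]]' | grep -E "tool_pos|wrist_force"; python3 -c "
from h import *
s=snap('wrist');P=pts(s);g=s['color'].max(-1).astype(int)
m=np.zeros(g.shape,np.uint8);m[120:190,270:355]=g[120:190,270:355]>120
_,l,st,ce=cv2.connectedComponentsWithStats(m);k=1+st[1:,4].argmax();print(st[k],ce[k],np.median(P[l==k],0))
Q=P[40:140,240:390].reshape(-1,3);y=(Q[:,:2]-C)@ay;x=(Q[:,:2]-C)@ax;k=(Q[:,2]>.1)&(Q[:,2]<.25)&(abs(x)<.055);print('cover',k.sum(),Q[k,2].max(),np.percentile(y[k],[1,50,99]),np.polyfit(Q[k,2],y[k],1))
to(W(-.068,.25),W(.035,.25),W(.035,.16))"
```

```text
tool_pos: [0.6174, -0.0411, 0.233]
wrist_force: [0.3, -0.2, 0.2]
[296 142  34  19 608] [312.74177632 150.90953947] [ 0.61004908 -0.00743865  0.05449914]
cover 1415 0.19841573437013652 [-0.01612348 -0.0134033  -0.00964106] [-0.45184076  0.07519816]
t 12.05 p [ 0.6166 -0.0406  0.2312] ana x,y -0.0003 -0.1026 rot [-1.7985e+02 -9.0000e-02  1.0349e+02] F [0.2 0.5 0.2]
shift [ 34.6   0.3 -18.8]
shift [103.    0.    0.2]
shift [-0.1  0.2 90. ]
```

The cassette top dropped from 66.5 to 54.5 mm, so it is home. Next I'll move over the upright cover to its left side.

```bash
(python3 -m crank '[[1,[0.01,0,-0.02],[0,0,0]],[1,[0.04,0,0],[0,0,0]],[1,[0.045,0,0],[0,0,0]],[1,[0.033,0,0],[0,0,0]],[1,[0.01,0,0],[0,0,0]],[1,[0,0,0],[0,0,0]]]';python3 -m crank '[[1,[0,0,0.03],[0,0,0]],[1,[0,0,0.03],[0,0,0]],[1,[0,0,0.02],[0,0,0]],[1,[0,0,0.009],[0,0,0]],[1,[0,0,0],[0,0,0]],[1,[0,0,0],[0,0,0]]]') | grep -E "tool_pos|wrist_force"; python3 -c "
from h import *
to(W(.0007,.1607))"
```

```text
tool_pos: [0.5838, 0.0949, 0.2509]
wrist_force: [-0.0, -0.2, -0.6]
tool_pos: [0.5856, 0.0925, 0.1649]
wrist_force: [0.0, -0.6, 0.2]
t 13.25 p [0.5856 0.0925 0.1649] ana x,y 0.0006 0.0341 rot [1.7995e+02 2.0000e-02 1.0344e+02] F [ 0.  -0.6  0.2]
shift [-33.4  -0.5   4.2]
```

```bash
(python3 -m crank '[[1,[-0.01,0,0.004],[0,0,0]],[1,[-0.01,0,0],[0,0,0]],[1,[-0.01,0,0],[0,0,0]],[1,[-0.0075,0,0],[0,0,0]],[1,[-0.006,0,0.001],[0,0,0]],[1,[-0.01,0,0.002],[0,0,0]],[1,[-0.01,0,0.003],[0,0,0]]]'; python3 -c "
from h import *
to(W(-.0293,.154))") | grep -E "tool_pos|wrist_force|ana|shift"; python3 -m crank '[[1,[-0.0095,0,0.004],[0,0,0]],[1,[-0.009,0,0.005],[0,0,0]],[1,[-0.0085,0,0.006],[0,0,0]]]'|grep -E "pos|wrist_f"
python3 -c "
from h import *
to(W(-.056,.1387))
P=pts(snap('side'));x=(P[...,:2]-C)@ax;y=(P[...,:2]-C)@ay
k=(abs(x)>.025)&(abs(x)<.05)&(y<-.015)&(y>-.06)&(P[...,2]>.083)&(P[...,2]<.2);print(k.sum(),np.polyfit(y[k],P[...,2][k],1))"
```

```text
tool_pos: [0.6001, 0.0313, 0.1548]
wrist_force: [-1.2, 2.8, 2.5]
t 13.95 p [0.6001 0.0313 0.1548] ana x,y 0.0004 -0.0288 rot [ 1.7994e+02 -3.0000e-02  1.0353e+02] F [-1.2  2.8  2.5]
shift [-0.5 -0.4  0.8]
tool_pos: [0.6066, 0.0041, 0.1394]
wrist_force: [-0.2, 1.6, 3.3]
t 14.25 p [0.6066 0.0041 0.1394] ana x,y 0.0004 -0.0567 rot [1.7995e+02 4.0000e-02 1.0347e+02] F [-0.2  1.6  3.3]
shift [ 0.7 -0.4  0.7]
469 [-1.29943925  0.07498014]
```

The cover measures about 0.91 rad, which is on plan. Carrying on down.

```bash
(python3 -m crank '[[1,[-0.008,0,0.007],[0,0,0]],[1,[-0.007,0,0.0075],[0,0,0]],[1,[-0.006,0,0.008],[0,0,0]],[1,[-0.0055,0,0.009],[0,0,0]],[1,[-0.0045,0,0.009],[0,0,0]],[1,[-0.0035,0,0.010],[0,0,0]],[1,[-0.0025,0,0.010],[0,0,0]],[1,[-0.002,0,0.010],[0,0,0]]]';python3 -m crank '[[1,[-0.002,0,0.009],[0,0,0]],[1,[0,0,0.004],[0,0,0]],[1,[0,0,0.003],[0,0,0]],[1,[0,0,0.002],[0,0,0]],[1,[0,0,0],[0,0,0]]]') |grep -E "pos|wrist_f"
python3 -c "
from h import *
to(W(-.1,.0475))"
```

```text
tool_pos: [0.6156, -0.0344, 0.0688]
wrist_force: [-1.8, -0.2, 4.7]
tool_pos: [0.6156, -0.0349, 0.0507]
wrist_force: [-1.0, 1.0, 5.0]
t 15.6 p [ 0.6156 -0.0349  0.0507] ana x,y 0.0001 -0.0968 rot [-1.7998e+02  2.0000e-02  1.0349e+02] F [-1.  1.  5.]
shift [-3.2 -0.1  3.2]
```

Now to the stop, reading the force.

```bash
(python3 -m crank '[[1,[0,0,0.002],[0,0,0]],[1,[0,0,0.001],[0,0,0]],[1,[0,0,0],[0,0,0]]]'; python3 -m crank '[[1,[0,0,0.002],[0,0,0]],[1,[0,0,0],[0,0,0]]]'; python3 -m crank '[[1,[0,0,0.002],[0,0,0]],[1,[0,0,0],[0,0,0]],[1,[0,0,0],[0,0,0]]]') |grep -E "pos|wrist_f"
```

```text
tool_pos: [0.6157, -0.0347, 0.0483]
wrist_force: [-1.9, 1.3, 5.4]
tool_pos: [0.6158, -0.0347, 0.0481]
wrist_force: [-4.7, -0.2, 11.8]
tool_pos: [0.6159, -0.0347, 0.0479]
wrist_force: [-7.7, -0.4, 16.7]
```

At the stop, so I'll release and retreat straight up.

```bash
(python3 -m crank '[[1,[0,0,-0.015],[0,0,0]],[1,[0,0,-0.03],[0,0,0]],[1,[0,0,-0.05],[0,0,0]],[1,[0,0,-0.05],[0,0,0]],[1,[0,0,-0.05],[0,0,0]],[1,[0,0,0],[0,0,0]],[1,[0,0,0],[0,0,0]],[1,[0,0,0],[0,0,0]]]';python3 -m crank '[[1,[0,0,0],[0,0,0]],[1,[0,0,0],[0,0,0]],[1,[0,0,0],[0,0,0]],[1,[0,0,0],[0,0,0]],[1,[0,0,0],[0,0,0]],[1,[0,0,0],[0,0,0]]]') |grep -E "pos|wrist_f"
python3 -c "
from h import *
s=snap('wrist','w6.png');P=pts(s)
x=(P[...,:2]-C)@ax;y=(P[...,:2]-C)@ay
k=(abs(x)<.05)&(y<-.01)&(y>-.085)&(P[...,2]>.04)&(P[...,2]<.12);print(k.sum(),np.polyfit(y[k],P[...,2][k],1))
to()"
```

```text
tool_pos: [0.6149, -0.0347, 0.236]
wrist_force: [0.7, 1.1, -0.7]
tool_pos: [0.6157, -0.0347, 0.2388]
wrist_force: [0.8, 0.8, -0.1]
6490 [-0.01028618  0.08051954]
t 17.85 p [ 0.6157 -0.0347  0.2389] ana x,y 0.0003 -0.0966 rot [179.99   0.   103.49] F [ 0.9  0.3 -0.2]
```

View pics/w6.png

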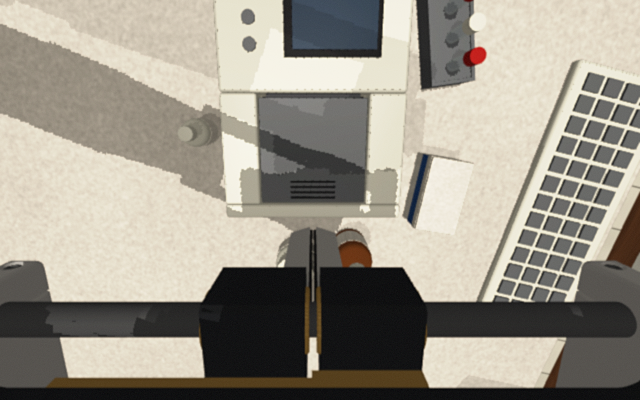

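The picture shows the cover shut with its ribs at (313,188). I'll check flushness against the white frame beside it before handing in.

```bash
python3 -c "
from h import *
P=pts(snap('wrist'));x=(P[...,:2]-C)@ax;y=(P[...,:2]-C)@ay;z=P[...,2]
b=(y<-.01)&(y>-.085)&(z>.07)&(z<.09)
for k in (b&(abs(x)<.05),b&(abs(x)>.066)&(abs(x)<.095)):print(k.sum(),np.polyfit(y[k],z[k],1))"
```

```text
6486 [-0.01162693  0.08046778]
3720 [3.87628817e-05 8.05567339e-02]
```

The cover rests as it did before the first press: about 81.5 mm near its free edge then and now. It stays shut with nothing touching it, so I'll hand in.

```bash
python3 -c "
from bench import robot
print(robot.close_job())"
```

```text
the job is handed in; nothing more can be done
None
```

I popped the cover open, pushed the cassette down 12 mm to its stop, then closed the cover; it stays latched by itself, level with its starting position to within about 1 mm, and the job was handed in at about 18 s.

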